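# Compress the valve spring by four clicks and hold it for the collets

### The job

The ratchet press has been left with its valve spring part-way down. Pull the pawl-release knob on top right out so that the lever and ram spring back up to rest, push the knob fully home again, then bring the lever down exactly four clicks, no fifth (the coils would bind), and finish with your hand still firmly holding the lever there so the collets can be fitted; leave the loose parts beside the press where they lie.

Things in the scene. Friction and masses are not known exactly. Their poses are not given: they have to be found in the camera images.
- press: Grey cast ratchet press, 277 mm high to the knob's top, bolted down; origin on the bench under its base (96 x 215 x 20 mm). +x points away from the robot, +y to the column, z up. Shaft along x at y +20, z 165 mm; ratchet wheel, pawl housing, release knob and lever are on its near (-x) face. Head top z 204, ram top z 220 mm. A valve spring stands under the ram; it closes up as the lever comes down.
- knob_grip (a point): Middle of the black pawl-release knob on top of the press, an upright barrel 25 mm across, 27 mm tall, 263 mm above the bench when home (x -39, y +20 mm on the press). Nothing within 40 mm of it at its own height. It slides straight up; a bracket and housing (23 mm wide) stand right under it.
- press_knob (a joint): Height of the knob in m: 0 home, 0.018 fully out. A sprung ball detent holds it both ways: about 14 N lifts it, past 0.008 it snaps out and stays (at about 0.015 if let go), 7 N or more pushes it home. Home, the sprung pawl rides the wheel; with the knob above about 0.012 the pawl is clear of the wheel and the lever swings up by itself in about 0.3 s.
- lever_grip (a point): Middle of the lever's black handle, a round sleeve 23 mm across, 90 mm long, lying along the lever, 182 mm from the shaft axis and 57 mm to the near side (x -57 mm on the press). The lever reaches to the press's -y side and swings about the shaft in the plane x = -57 mm; at rest it slopes 35 degrees up.
- press_lever (a joint): Angle of the lever in rad, downward positive: 0 up at rest (stop), one click every 10 degrees (0.1745): four clicks are 0.698, the fifth begins at 0.82; stop at 0.96. The pawl lets it go down, not up. At the handle it takes 6 N (first tooth) to 10 N (fifth) to climb a tooth; the force falls by 4 N or more as the click drops, then picks up again. It starts at click 1, 2 or 3.
- spare_valve: Loose steel engine valve lying on the bench to the right of the press, 98 mm long, head 31 mm across; origin under its middle. Bystander.
- tappet: Loose steel bucket tappet, a plain cylinder 29 mm across and 22 mm tall, on the bench right of the press; origin under its middle. Bystander.
- collet_dish: Loose round steel dish, 107 mm across, 20 mm high, with small parts in it, right of the press; origin under its middle. Bystander.

How it is judged:
On the way, in this order (a step that is already met when the one before it is completed fails the run):
1. the knob is pulled out and the lever has sprung back up to rest (value of joint press_knob above 0.009 m and value of joint press_lever below 0.05 rad), for 0.2 s.
2. the knob is pushed home while the lever is still up at rest (value of joint press_knob below 0.003 m and value of joint press_lever below 0.1 rad), for 0.2 s.
At the end, for the whole second after the job is handed in: The lever is at the fourth click or between it and the fifth (0.668 to 0.815 rad) and still, with the fingers holding or pressing it by over 2 N; the knob is home within 3 mm; the three loose parts lie within 30 mm of where they were (value of joint press_lever between 0.668 and 0.815 rad and value of joint press_knob below 0.003 m and velocity of joint press_lever between -0.08 and 0.08 rad/s and contact force between the fingers and press_lever above 2 N and distance of each of spare_valve, tappet, collet_dish from where it was at the start of the episode below 0.03 m); the arm keeps its last pose, push and grip.
It fails at once if a fifth click is taken (value of joint press_lever above 0.85 rad).
It fails at once if a loose part beside the press is knocked away (distance of any of spare_valve, tappet, collet_dish from where it was at the start of the episode above 0.03 m).
It also fails if it takes over 58 s, if anything falls off the work surface, if the arm or the gripper's body presses on something with over 40 N, if the wrist force passes 120 N, or if a joint passes its speed limit or range.

### The arm

A 7-joint arm with a two-finger parallel gripper is mounted at the origin on a cart in front of the work surface, level with it; the furniture and walls round the work are solid. World frame = base frame: x ahead of the robot, y to its left, z up, the work surface at z = 0. Lengths are in m, angles in rad, forces in N, time in s.
With the tool pointing down it reaches from about 0.35 to 0.9 m from the base axis. Payload 19.9 kg.
Tool frame: the origin (TCP) lies at the very end of the fingers, on their centre line; the grasp point (between the pads) lies 19 mm behind it; z points along the fingers, y is the line along which they close (so a half turn about z gives the same grasp; the last joint's range is limited). The gripper opens to 94 mm and grips with 3 to 60 N. Pads are 16 mm wide; open, the fingers measure 119 mm over their backs; the gripper's body (75 mm by 177 mm) begins 78 mm behind the grasp point.
Start: joints at [-1.183, 0.417, -0.01, 1.614, 0.005, 1.111, -0.053], TCP at [0.26, 0.568, 0.205] pointing down, gripper open.
Joint ranges: [-2.81, 2.81], [-0.39, 2.02], [-1.27, 1.25], [0.06, 2.57], [-1.19, 4.33], [0.19, 2], [-2.82, 2.82]. Speed limits (rad/s): [1.89, 1.89, 2.39, 2.39, 3.01, 3.01, 3.01].

### API

Orientations are given as a rotation vector (axis times angle).
In Python, from plant import * gives the robot as it stands.
- The arm moves only by the tool drive_tool, never from a script. Its argument "plan" is text: rows parted by semicolons, each of 7 numbers parted by spaces: the gripper's target within -1 to 1 (fully open at 1, half-way at 0, shut at -1), then the shift along the tool's x, y, z in mm, then the turn, a rotation vector about the tool's x, y, z in units of 6 degrees (1.0 is 6 degrees). In form: gripper tx ty tz ax ay az; .... A call has 1 to 8 rows; each row shifts and turns the commanded pose from where the row before left it, along the tool's axes as they then stand; what a row does not reach is not made up. A row lasts 1/12 s, in which the tool goes at most 41.7 mm and 7.16 degrees, less where a joint would pass 70% of its speed; a pose out of reach is approached as far as the arm can. A call is refused whole if a number of a shift passes 41.7 or a number of a turn 1, either way. A call with a gripper value outside its range is refused whole. The fingers move at their own pace and stop on an object; "squeeze" is the grip in N (left out, the last holds). Time passes only in rows, so rows that do not move let the fingers close. It gives the time, the measured TCP pose, the force, the opening and the grip force at its end, in the units of the state.
- sense(): the state, without advancing time (a new reading comes with each control period).
- grab_frame(name): name is "scene" or "top" or "wrist"; returns a dict with "color" (420x560x3 uint8, red, green, blue), "depth" (420x560 float32, m along the optical axis (not along the pixel's ray), 0 where there is no reading), "K" (3x3 intrinsics, pixels), "D" ([k1, k2, p1, p2, k3] as OpenCV has them; the pictures are not rectified), "R" (3x3) and "t" (3): a world point X has camera coordinates R X + t. Camera axes: x right, y down, z forward; pixel columns grow to the right and rows downward; lengths in m; the calibration is good to about 2 mm. A picture is of the moment at which its call begins.
- hand_in(): hands the job in; it is judged then, once.
Trained networks look in a picture, given as the dict that the camera call returned (one of the last four; its "shot" number tells which), for a name from the list of things; names that differ only in an ending like _2 or _b are one class to them, and where a whole thing is asked for, a point or a joint stands for the part that bears it (a point fixed in the world has none). Each returns a list of dicts, best first, with "conf" (0 to 1); they miss things now and then, are a little off and sometimes report something else, mostly with a low value. They report only what shows in the picture. A call takes as long as a camera call.
- look_for(name, picture): "centre" ([x, y, z] in m, in the coordinates of the camera as it stood for that picture, good to about 4 mm: the middle of the surface that is visible of it).
The state is a dict: "t": time; "joint_pos": joint angles; "joint_velocities": joint speeds; "tau": joint torques, N m; "ee_pos": TCP position; "eef_rot": TCP orientation; "ft_force": force on the tool from outside, world axes, zero at the start; "moment": the same for the moment, N m; "gripper_width": opening from 0.0 (shut) to 1.0 (fully open); "grasp_force": force on a finger pad.
Only numpy, scipy, OpenCV 4.12 (cv2) and the standard library are available. Lean on these libraries where they do the work, as an engineer would, in place of code of your own. Each camera call takes 0.05 s, during which the arm holds its last target. There are 200 camera calls.

## Working session

There is one attempt and no reset: what is moved stays moved. The work goes in short steps, Python scripts to look and compute and a tool call to move; the robot and the scene stay as the last step left them, time stands still between calls to the robot, and variables do not carry over. Pictures are saved under pics/ and viewed, at most 10 in all, crops included, and the job is handed in when it is done.

Besides the shell and the picture viewer there is one more tool, called after ">>>" as a command line: name --argument value ..., lists and objects as JSON in quotes. drive_tool: Moves the arm, as the interface text tells. Its arguments: {"type":"object","properties":{"plan":{"type":"string"},"squeeze":{"type":"number"}},"required":["plan"]}

```bash
mkdir -p pics; ls; cat > h.py <<'E'
from plant import *
import numpy as np, cv2
from scipy.spatial.transform import Rotation as Ro
def w(f,c): return f["R"].T@(np.array(c)-f["t"])
E
python3 - <<'E'
from h import *
s=sense(); print({k:np.round(v,3) for k,v in s.items()})
for n in("scene","top"):
    f=grab_frame(n); cv2.imwrite(f"pics/{n}0.png",f["color"][...,::-1])
    print(n,"cam at",np.round(-f["R"].T@f["t"],3))
    for o in("press","knob_grip","lever_grip","spare_valve","tappet","collet_dish"):
        for r in look_for(o,f)[:2]: print(o,round(r["conf"],2),np.round(w(f,r["centre"]),3))
E
```

```text
pics
{'t': np.float64(0.0), 'joint_pos': array([-1.183,  0.418, -0.01 ,  1.614,  0.005,  1.111, -0.053]), 'joint_velocities': array([0.001, 0.   , 0.001, 0.   , 0.001, 0.001, 0.   ]), 'tau': array([ 2.0000e-03, -8.5124e+01,  6.4000e-01, -4.2597e+01, -4.9000e-02,
        1.9000e-02,  0.0000e+00]), 'ee_pos': array([0.26 , 0.568, 0.205]), 'eef_rot': array([-6.700e-01, -3.069e+00,  2.000e-03]), 'ft_force': array([ 0.647, -0.003,  0.629]), 'moment': array([ 0.028, -0.013, -0.045]), 'grasp_force': np.float64(0.0), 'gripper_width': np.float64(0.999)}
scene cam at [ 0.273 -0.741  0.614]
press 0.77 [0.587 0.157 0.094]
knob_grip 0.6 [0.567 0.196 0.272]
knob_grip 0.21 [ 0.611 -0.164  0.011]
lever_grip 0.65 [0.544 0.17  0.187]
spare_valve 0.49 [ 0.614 -0.168  0.016]
tappet 0.49 [ 0.653 -0.075  0.019]
collet_dish 0.91 [ 0.552 -0.294  0.005]
top cam at [ 0.462 -0.034  1.024]
press 0.78 [0.586 0.17  0.201]
knob_grip 0.72 [0.567 0.201 0.279]
lever_grip 0.98 [0.532 0.114 0.218]
spare_valve 0.5 [ 0.607 -0.158  0.018]
collet_dish 0.9 [ 0.547 -0.297  0.004]
```

View pics/scene0.png

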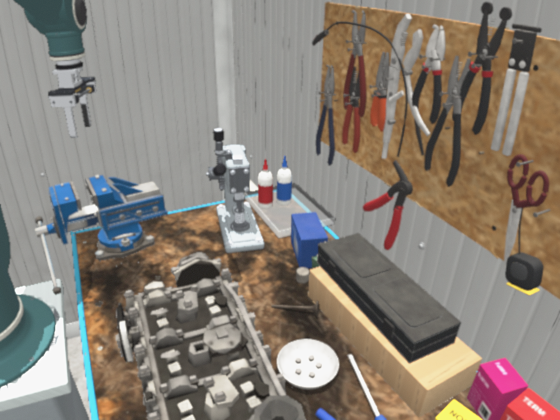

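View pics/top0.png

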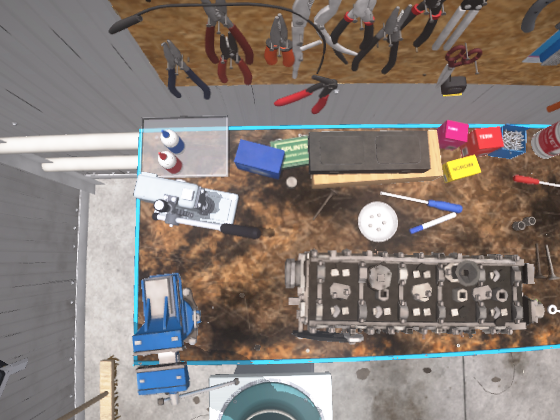

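The scene picture shows the press at about (238,200) with its knob at (218,135). In the top view the knob is at about (158,207) and the lever handle spans about (222..260, 230). The vise lies at about (165,315), on the robot's side of the press.

```bash
cat >> h.py <<'E'
def cloud(f):
    H,W=f["depth"].shape; u,v=np.meshgrid(np.arange(W),np.arange(H))
    p=cv2.undistortPoints(np.stack([u,v],-1).reshape(-1,1,2).astype(np.float32),f["K"],f["D"]).reshape(H,W,2)
    d=f["depth"][...,None]; P=np.concatenate([p*d,d],-1)
    X=(P-f["t"])@f["R"]; X[f["depth"]<=0]=np.nan; return X
E
python3 - <<'E'
from h import *
F=[grab_frame("top"),grab_frame("scene")]
for f,n in zip(F,("top","scene")):
    X=cloud(f); C=f["color"].astype(int); dark=C.max(-1)<75
    near=(abs(X[...,0]-.55)<.12)&(X[...,1]>-.05)&(X[...,1]<.3)
    k=near&dark&(X[...,2]>.245)
    print(n,"knob",k.sum(),np.round(np.nanpercentile(X[k],[5,50,95],axis=0),3).tolist())
    l=near&dark&(X[...,2]>.08)&(X[...,2]<.245)&(X[...,1]<.12)
    if l.sum()>5:
        Q=X[l]; m=np.median(Q,0); d=np.linalg.svd(Q-Q.mean(0))[2][0]
        print("lever",l.sum(),np.round(m,3),np.round(d,3),np.round(np.percentile(Q,[2,98],axis=0),3).tolist())
    pt=near&(X[...,2]>.195)&(X[...,2]<.212)&~dark; 
    print("headtop",pt.sum(),np.round(np.median(X[pt],0),3), cv2.minAreaRect(X[pt][:,:2].astype(np.float32)*1000))
    b=(abs(X[...,0]-.6)<.15)&(X[...,1]>.05)&(X[...,1]<.35)&(abs(X[...,2]-.02)<.006)
    print("base",b.sum(),cv2.minAreaRect(X[b][:,:2].astype(np.float32)*1000))
f=F[0]; cv2.imwrite("pics/topc.png",cv2.resize(f["color"][160:360,120:280,::-1],None,fx=3.5,fy=3,interpolation=2))
f=F[1]; cv2.imwrite("pics/scc.png",cv2.resize(f["color"][110:270,170:330,::-1],None,fx=3.7,fy=3.7,interpolation=2))
E
```

```text
top knob 363 [[0.503, 0.01, 0.247], [0.515, 0.042, 0.263], [0.564, 0.195, 0.274]]
lever 70 [0.523 0.079 0.242] [-0.937  0.346 -0.04 ] [[0.51, 0.067, 0.237], [0.531, 0.088, 0.245]]
headtop 1515 [0.611 0.217 0.204] ((592.0091552734375, 199.39212036132812), (184.3747100830078, 87.2127685546875), 74.40110778808594)
base 1076 ((649.6539306640625, 198.9853057861328), (293.4892272949219, 198.4187774658203), 89.64524841308594)
scene knob 189 [[0.498, 0.005, 0.253], [0.512, 0.014, 0.264], [0.572, 0.2, 0.273]]
lever 7 [0.508 0.042 0.241] [ 0.106  0.908 -0.406] [[0.503, 0.03, 0.231], [0.51, 0.06, 0.245]]
headtop 466 [0.604 0.187 0.204] ((601.2901611328125, 211.59974670410156), (144.9420166015625, 74.11090850830078), 74.60868072509766)
base 1381 ((652.6052856445312, 212.070068359375), (286.2066345214844, 185.04188537597656), 76.86996459960938)
```

View pics/scc.png

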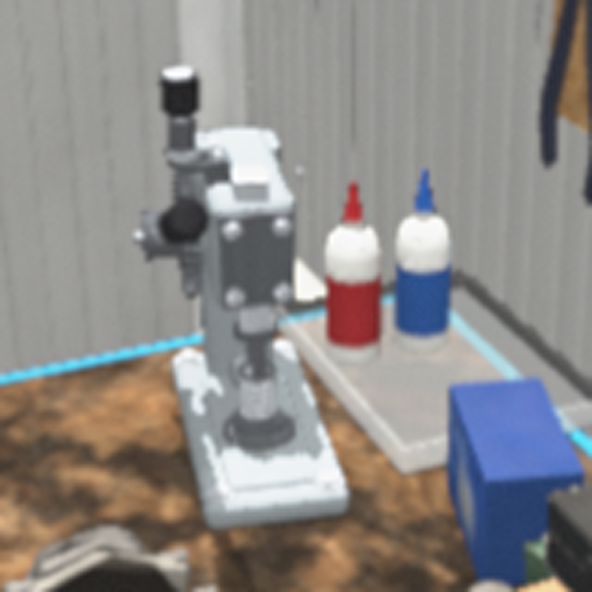

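View pics/topc.png

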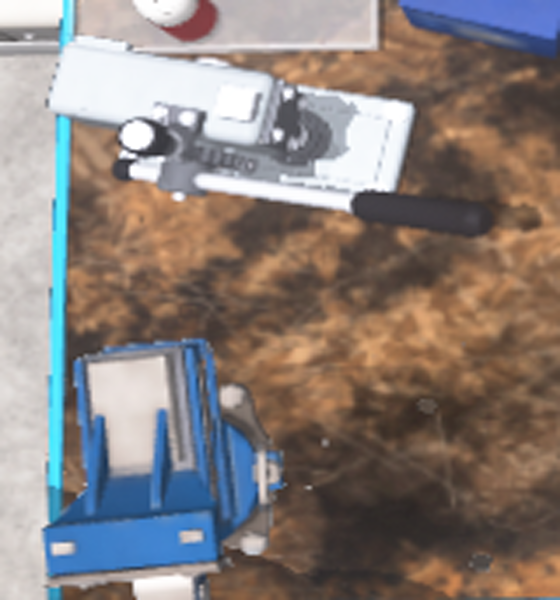

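The crops show an upright black knob with a white cap at (180,95) in the scene crop. The near-side lever slopes up, with its handle at (355..490, 215) in the top crop. I'll work out the press pose and the tool turn next.

```bash
python3 - <<'E'
from h import *
for n in("top","scene"):
    f=grab_frame(n); X=cloud(f); C=f["color"].astype(int); dark=C.max(-1)<75
    near=(abs(X[...,0]-.55)<.12)&(X[...,1]>-.05)&(X[...,1]<.3)
    k=near&(X[...,2]>.245)&(X[...,1]>.15)
    Q=X[k]; print(n,"knob",len(Q),np.round(np.percentile(Q,[3,50,97],axis=0),3).tolist(), "rect",cv2.minEnclosingCircle(Q[:,:2].astype(np.float32)*1000))
    t=Q[Q[:,2]>.27]; print(" cap",len(t),np.round([np.median(t,0),t.min(0),t.max(0)],3).tolist())
    l=near&dark&(X[...,2]>.2)&(X[...,1]<.13); Q=X[l]
    if len(Q)>8:
        d=np.linalg.svd(Q-Q.mean(0))[2][0]; d*=-np.sign(d[1])
        print(" handle",len(Q),np.round(Q.mean(0),3),np.round(d,3),"yaw",np.degrees(np.arctan2(-d[0],-d[1])),"slope",np.degrees(np.arcsin(d[2])),np.round(np.percentile(Q,[3,97],axis=0),3).tolist())
        print(" len",np.ptp((Q-Q.mean(0))@d))
s=sense(); R=Ro.from_rotvec(s["eef_rot"]).as_matrix(); print(np.round(R,3))
E
```

```text
top knob 167 [[0.555, 0.194, 0.256], [0.566, 0.203, 0.276], [0.578, 0.216, 0.279]] rect ((567.8543090820312, 205.55398559570312), 13.520036697387695)
 cap 135 [[0.567, 0.204, 0.277], [0.555, 0.193, 0.27], [0.58, 0.219, 0.28]]
 handle 394 [0.515 0.046 0.257] [-0.179 -0.896  0.406] yaw 11.31367316193544 slope 23.954999409412526 [[0.501, 0.009, 0.239], [0.528, 0.084, 0.274]]
 len 0.08842077946681796
scene knob 154 [[0.555, 0.192, 0.246], [0.564, 0.198, 0.266], [0.578, 0.211, 0.279]] rect ((566.14404296875, 203.63314819335938), 13.480875968933105)
 cap 59 [[0.565, 0.2, 0.276], [0.554, 0.193, 0.27], [0.58, 0.214, 0.28]]
 handle 117 [0.506 0.013 0.263] [ 0.04  -0.818  0.574] yaw -2.822181579062248 slope 34.99662859147313 [[0.497, 0.004, 0.241], [0.515, 0.046, 0.274]]
 len 0.06949181270015856
[[-0.909  0.417 -0.   ]
 [ 0.417  0.909 -0.   ]
 [-0.    -0.    -1.   ]]
```

>>> drive_tool --plan "0.1 0 0 -25 0 0 1; 0.1 0 0 -25 0 0 1; 0.1 0 0 -25 0 0 1; 0.1 0 0 -25 0 0 1; 0.1 0 0 -25 0 0 1; 0.1 0 0 -25 0 0 1; 0.1 0 0 -25 0 0 1; 0.1 0 0 -25 0 0 1" --squeeze 40

```text
t: 1.57
ee_pos: [0.2603, 0.568, 0.4068]
eef_rot: [-1.867, -2.527, -0.0]
ft_force: [0.4, 0.5, 0.3]
gripper_width: 0.553
grasp_force: 0.0
```

>>> drive_tool --plan "0.1 0 0 0 0 0 1; 0.1 0 0 0 0 0 1; 0.1 0 0 0 0 0 1; 0.1 0 0 0 0 0 1; 0.1 0 0 0 0 0 1; 0.1 0 0 0 0 0 0; 0.1 0 0 0 0 0 0"

```text
t: 2.15
ee_pos: [0.2603, 0.5682, 0.4054]
eef_rot: [2.449, 1.968, -0.0]
ft_force: [0.5, 0.5, 0.4]
gripper_width: 0.553
grasp_force: 0.0
```

```bash
cat >> h.py <<'E'
def rel(p):
    s=sense(); R=Ro.from_rotvec(s["eef_rot"]).as_matrix()
    print("t",round(float(s["t"]),2),"pos",np.round(s["ee_pos"],4),"tooly az",np.round(np.degrees(np.arctan2(R[1,1],R[0,1])),1),"z",np.round(R[:,2],3),"F",np.round(s["ft_force"],1),"w",s["gripper_width"]*94,"g",s["grasp_force"])
    print("shift mm",np.round(1000*R.T@(np.array(p)-s["ee_pos"]),1),"q",np.round(s["joint_pos"],2))
E
python3 -c "
from h import *
rel([.567,.2045,.36])"
```

```text
t 2.15 pos [0.2603 0.5682 0.4054] tooly az -12.4 z [ 0. -0. -1.] F [0.5 0.5 0.4] w 52.00509175682019 g 0.0
shift mm [-289.1  377.8   45.5] q [-1.35  0.32  0.22  1.32 -0.07  1.51 -1.35]
```

>>> drive_tool --plan "0.1 -20 26 2 0 0 0; 0.1 -20 26 2 0 0 0; 0.1 -20 26 2 0 0 0; 0.1 -20 26 2 0 0 0; 0.1 -20 26 2 0 0 0; 0.1 -20 26 2 0 0 0; 0.1 -20 26 2 0 0 0; 0.1 -20 26 2 0 0 0"

```text
t: 2.82
ee_pos: [0.4292, 0.3651, 0.3896]
eef_rot: [-2.448, -1.969, -0.001]
ft_force: [-0.0, 1.0, 0.0]
gripper_width: 0.55
grasp_force: 0.0
```

>>> drive_tool --plan "0.1 -20 26 2 0 0 0; 0.1 -20 26 2 0 0 0; 0.1 -20 26 2 0 0 0; 0.1 -20 26 2 0 0 0; 0.1 -20 26 2 0 0 0; 0.1 -20 26 2 0 0 0; 0.1 0 0 0 0 0 0; 0.1 0 0 0 0 0 0"

```text
t: 3.48
ee_pos: [0.5552, 0.2137, 0.3772]
eef_rot: [2.451, 1.964, -0.001]
ft_force: [-0.4, 1.0, 0.5]
gripper_width: 0.55
grasp_force: 0.0
```

```bash
python3 -c "
from h import *
rel([.567,.2045,.247])
f=grab_frame('wrist'); cv2.imwrite('pics/w1.png',f['color'][...,::-1])
for o in ('knob_grip','lever_grip'):
  for r in look_for(o,f)[:1]: print(o,r['conf'],w(f,r['centre']))
"
```

```text
t 3.48 pos [0.5552 0.2137 0.3772] tooly az -12.6 z [-0.    -0.001 -1.   ] F [-0.4  1.   0.5] w 51.66153112837093 g 0.0
shift mm [ -6.3  13.5 130.2] q [-0.78  0.28  0.47  1.46 -0.12  1.44 -0.53]
knob_grip 0.95 [0.56265444 0.20513206 0.27598049]
lever_grip 0.9 [0.53827188 0.15066421 0.20700228]
```

View pics/w1.png

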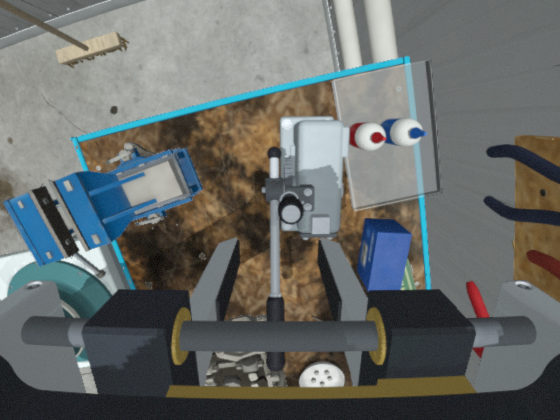

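The wrist view shows the press square to the tool, with the knob at (291,208) and the lever running down to (275,330). I'll refine the knob position from this depth image before descending.

```bash
python3 -c "
from h import *
f=grab_frame('wrist'); X=cloud(f); 
k=(X[...,2]>.268)&(X[...,2]<.285)&(np.hypot(X[...,0]-.567,X[...,1]-.2045)<.03)
Q=X[k]; print(len(Q),np.median(Q,0),cv2.minEnclosingCircle(Q[:,:2].astype(np.float32)*1000))
# lever centre line (press frame coordinates rel. knob)
a=np.radians(12.5); xp=np.array([np.cos(a),-np.sin(a)]); yp=np.array([np.sin(a),np.cos(a)])
D=X[...,:2]-np.array([.567,.2045]); u=D@xp; v=D@yp
m=(u>-.04)&(u<.0)&(v<-.07)&(v>-.2)&(X[...,2]>.17)&(X[...,2]<.29)
for a0 in (-.09,-.11,-.13,-.15,-.17):
  s=m&(abs(v-a0)<.008)
  if s.sum()>5: print(a0,s.sum(),'u',np.percentile(u[s],[3,50,97]),'z',np.percentile(X[s][:,2],95))
"
```

```text
500 [0.56687356 0.20687479 0.27604009] ((566.9431762695312, 205.04391479492188), 13.194273948669434)
-0.09 127 u [-0.02297994 -0.01774248 -0.0125758 ] z 0.21847800496912725
-0.11 134 u [-0.02287853 -0.01767032 -0.01124921] z 0.22831286437645357
-0.13 269 u [-0.02780498 -0.01755955 -0.00620635] z 0.2437525760840433
-0.15 65 u [-0.02777483 -0.01755656 -0.00618796] z 0.24776385103536577
```

>>> drive_tool --plan "0.1 -6 13 10 0 0 0; 0.1 0 0 30 0 0 0; 0.1 0 0 30 0 0 0; 0.1 0 0 25 0 0 0; 0.1 0 0 20 0 0 0; 0.1 0 0 15 0 0 0; 0.1 0 0 0 0 0 0; 0.1 0 0 0 0 0 0"

```text
t: 4.35
ee_pos: [0.5653, 0.2074, 0.2476]
eef_rot: [-2.45, -1.966, 0.001]
ft_force: [0.2, 1.0, 0.4]
gripper_width: 0.553
grasp_force: 0.0
```

```bash
python3 -c "
from h import *
rel([.567,.205,.247])"
```

```text
t 4.35 pos [0.5653 0.2074 0.2476] tooly az -12.5 z [-0.001 -0.    -1.   ] F [0.2 1.  0.4] w 51.940806038549226 g 0.0
shift mm [-2.   2.1  0.6] q [-0.75  0.36  0.46  1.64 -0.17  1.18 -0.48]
```

Next I centre the tool and close on the knob.

>>> drive_tool --plan "0.1 -2 2 0 0 0 0; -1 0 0 0 0 0 0; -1 0 0 0 0 0 0; -1 0 0 0 0 0 0; -1 0 0 0 0 0 0; -1 0 0 0 0 0 0; -1 0 0 0 0 0 0; -1 0 0 0 0 0 0" --squeeze 45

```text
t: 5.02
ee_pos: [0.5663, 0.2047, 0.2477]
eef_rot: [-2.45, -1.963, 0.002]
ft_force: [-10.4, -0.3, 7.9]
gripper_width: 0.257
grasp_force: 45.0
```

>>> drive_tool --plan "-1 0 0 -3 0 0 0; -1 0 0 -3 0 0 0; -1 0 0 -3 0 0 0; -1 0 0 -3 0 0 0; -1 0 0 -3 0 0 0; -1 0 0 -1 0 0 0; -1 0 0 0 0 0 0; -1 0 0 0 0 0 0"

```text
t: 5.68
ee_pos: [0.5662, 0.2046, 0.2634]
eef_rot: [-2.45, -1.964, 0.003]
ft_force: [-9.2, 2.8, -9.0]
gripper_width: 0.254
grasp_force: 45.0
```

>>> drive_tool --plan "-1 0 0 0 0 0 0; -1 0 0 0 0 0 0; -1 0 0 0 0 0 0; -1 0 0 0 0 0 0"

```text
t: 6.02
ee_pos: [0.5662, 0.2046, 0.2634]
eef_rot: [-2.45, -1.964, 0.003]
ft_force: [-8.5, 3.3, -9.9]
gripper_width: 0.258
grasp_force: 45.0
```

```bash
python3 -c "
from h import *
rel([.567,.205,.247])
f=grab_frame('scene'); cv2.imwrite('pics/s2.png',cv2.resize(f['color'][80:240,150:310,::-1],None,fx=3.7,fy=3.7,interpolation=2))
X=cloud(f);dark=f['color'].max(-1)<75
d=X-np.array([.567,.205,0]); a=np.radians(12.5); v=d[...,:2]@np.array([np.sin(a),np.cos(a)]);u=d[...,:2]@np.array([np.cos(a),-np.sin(a)])
k=dark&(v<-.08)&(v>-.21)&(abs(u+.018)<.02)&(X[...,2]>.15)
Q=X[k]; print(len(Q)); print(np.c_[v[k],Q[:,2]][np.argsort(v[k])][::12].round(3).tolist())
"
```

```text
t 6.02 pos [0.5662 0.2046 0.2634] tooly az -12.6 z [-0.002  0.    -1.   ] F [-8.5  3.3 -9.9] w 24.22865113472927 g 44.99729633331299
shift mm [ 0.5  0.7 16.4] q [-0.75  0.35  0.46  1.62 -0.17  1.21 -0.48]
165
[[-0.195, 0.289], [-0.191, 0.293], [-0.19, 0.295], [-0.189, 0.296], [-0.187, 0.298], [-0.186, 0.3], [-0.185, 0.282], [-0.185, 0.299], [-0.182, 0.303], [-0.176, 0.28], [-0.167, 0.27], [-0.155, 0.27], [-0.145, 0.257], [-0.139, 0.251]]
```

View pics/s2.png

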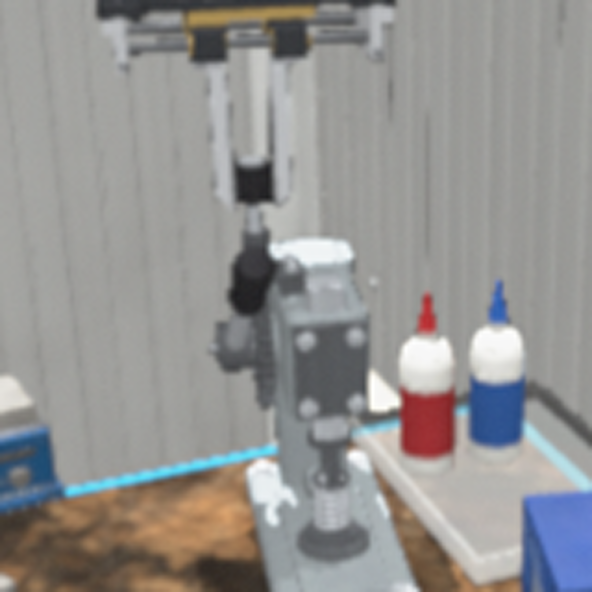

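The picture shows the knob raised between the pads with its rod showing, and the lever sprung up to rest (end at z≈0.30). Now I push the knob home.

>>> drive_tool --plan "-1 0 0 3 0 0 0; -1 0 0 3 0 0 0; -1 0 0 3 0 0 0; -1 0 0 3 0 0 0; -1 0 0 3 0 0 0; -1 0 0 2 0 0 0; -1 0 0 0 0 0 0; -1 0 0 0 0 0 0"

```text
t: 6.73
ee_pos: [0.5663, 0.2047, 0.2477]
eef_rot: [-2.45, -1.963, 0.001]
ft_force: [-16.8, 1.2, 8.1]
gripper_width: 0.258
grasp_force: 45.0
```

>>> drive_tool --plan "-1 0 0 1 0 0 0; -1 0 0 1 0 0 0; -1 0 0 0 0 0 0; -1 0 0 0 0 0 0"

```text
t: 7.07
ee_pos: [0.5664, 0.2047, 0.2475]
eef_rot: [-2.45, -1.963, -0.001]
ft_force: [-26.9, -1.8, 30.8]
gripper_width: 0.259
grasp_force: 45.0
```

It's hard against its stop, so the knob is home. I release it and back off.

>>> drive_tool --plan "-1 0 0 -2 0 0 0; 0.1 0 0 0 0 0 0; 0.1 0 0 0 0 0 0; 0.1 0 0 0 0 0 0; 0.1 0 0 0 0 0 0; 0.1 0 0 0 0 0 0; 0.1 0 0 0 0 0 0; 0.1 0 0 0 0 0 0"

```text
t: 7.73
ee_pos: [0.5674, 0.2042, 0.2465]
eef_rot: [2.452, 1.963, 0.0]
ft_force: [-0.3, 0.6, -0.8]
gripper_width: 0.549
grasp_force: 0.0
```

>>> drive_tool --plan "0.1 0 0 -20 0 0 0; 0.1 0 0 -30 0 0 0; 0.1 0 0 -30 0 0 0; 0.1 0 0 -30 0 0 0; 0.1 0 0 -10 0 0 0; 0.1 0 0 0 0 0 0"

```text
t: 8.23
ee_pos: [0.5682, 0.2044, 0.3691]
eef_rot: [2.452, 1.963, 0.006]
ft_force: [0.2, 0.3, -0.1]
gripper_width: 0.55
grasp_force: 0.0
```

```bash
python3 -c "
from h import *
a=np.radians(12.5); xp=np.array([np.cos(a),-np.sin(a)]); yp=np.array([np.sin(a),np.cos(a)])
K=np.array([.567,.205])
for th in (35,-6): 
  r=np.radians(th); p=K+xp*-.0178+yp*-.182*np.cos(r); print(th,p,.165+.182*np.sin(r)); 
  if th>0: rel([*p,.165+.182*np.sin(r)-.019])
for n in ('top','wrist'):
  f=grab_frame(n); X=cloud(f); D=X[...,:2]-K; u=D@xp; v=D@yp
  k=(X[...,2]>.268)&(X[...,2]<.3)&(np.hypot(u,v)<.016); print(n,'knob top z',k.sum(),np.percentile(X[k][:,2],[50,90]) if k.sum() else '')
  m=(f['color'].max(-1)<75)&(abs(u+.018)<.02)&(v<-.08)&(v>-.21)&(X[...,2]>.15); print('handle',m.sum(), [(np.round(np.percentile(u[s],[3,97]),4), np.round(np.percentile(X[s][:,2],90),3)) for s in (m&(abs(v+b)<.008) for b in (.13,.15,.17)) if s.sum()>5])
"
```

```text
35 [0.51735389 0.06330088] 0.2693909114158904
t 8.23 pos [0.5682 0.2044 0.3691] tooly az -12.6 z [ 0.004  0.002 -1.   ] F [ 0.2  0.3 -0.1] w 51.72779099103354 g 0.0
shift mm [-149.1  -19.1  118.3] q [-0.76  0.3   0.48  1.45 -0.14  1.42 -0.5 ]
-6 [0.51044571 0.03214013] 0.14597581968528708
top knob top z 139 [0.27652893 0.27835889]
handle 400 [(array([-0.0265, -0.0072]), np.float64(0.274)), (array([-0.027 , -0.0061]), np.float64(0.288)), (array([-0.0258, -0.0058]), np.float64(0.302))]
wrist knob top z 537 [0.27618159 0.27730888]
handle 1068 [(array([-0.0278, -0.0061]), np.float64(0.268)), (array([-0.0235, -0.0109]), np.float64(0.289)), (array([-0.0275, -0.0059]), np.float64(0.301))]
```

>>> drive_tool --plan "0.1 -30 -4 0 0 0 0; 0.1 -30 -4 0 0 0 0; 0.1 -30 -4 0 0 0 0; 0.1 -30 -4 0 0 0 0; 0.1 -25 -2 0 0 0 0; 0.1 -4 0 20 0 0 0; 0.1 0 0 0 0 0 0; 0.1 0 0 0 0 0 0"

```text
t: 9.0
ee_pos: [0.5165, 0.0632, 0.3453]
eef_rot: [-2.451, -1.963, 0.004]
ft_force: [-0.5, 1.3, 1.0]
gripper_width: 0.55
grasp_force: 0.0
```

```bash
python3 -c "
from h import *
rel([.5174,.0633,.2504])"
```

```text
t 9.0 pos [0.5165 0.0632 0.3453] tooly az -12.6 z [-0.003 -0.001 -1.   ] F [-0.5  1.3  1. ] w 51.66438520857533 g 0.0
shift mm [ 0.4  1.1 94.9] q [-0.67  0.13  0.54  1.69 -0.07  1.34 -0.33]
```

>>> drive_tool --plan "0.1 0 1 25 0 0 0; 0.1 0 0 25 0 0 0; 0.1 0 0 25 0 0 0; 0.1 0 0 15 0 0 0; 0.1 0 0 4 0 0 0; 0.1 0 0 0 0 0 0; 0.1 0 0 0 0 0 0"

```text
t: 9.58
ee_pos: [0.5187, 0.0632, 0.2533]
eef_rot: [2.451, 1.964, 0.0]
ft_force: [0.8, -0.3, -0.1]
gripper_width: 0.547
grasp_force: 0.0
```

>>> drive_tool --plan "-1 0 0 0 0 0 0; -1 0 0 0 0 0 0; -1 0 0 0 0 0 0; -1 0 0 0 0 0 0; -1 0 0 0 0 0 0; -1 0 0 0 0 0 0; -1 0 0 0 0 0 0" --squeeze 35

```text
t: 10.17
ee_pos: [0.5175, 0.0627, 0.2526]
eef_rot: [-2.451, -1.963, 0.001]
ft_force: [-6.6, 0.8, 4.3]
gripper_width: 0.234
grasp_force: 35.0
```

```bash
python3 -c "
from h import *
rel([.5174,.0633,.2504])"
```

```text
t 10.17 pos [0.5175 0.0627 0.2526] tooly az -12.6 z [-0.001  0.    -1.   ] F [-6.6  0.8  4.3] w 21.99475191953612 g 35.006638169288635
shift mm [ 0.6 -0.3  2.2] q [-0.64  0.2   0.54  1.83 -0.12  1.14 -0.29]
```

The grip is good: 22 mm wide on the 23 mm sleeve. Next I bring the lever along its arc in half steps, checking midway.

>>> drive_tool --plan "-1 -4.5 7.1 0 0 0 0"

```text
t: 10.25
ee_pos: [0.5184, 0.0604, 0.2507]
eef_rot: [-2.44, -1.961, 0.012]
ft_force: [-63.7, 37.8, -5.7]
gripper_width: 0.236
grasp_force: 35.1
```

I put the 7.1 mm in the y column instead of z. It has to be undone now.

>>> drive_tool --plan "-1 4.5 -7.1 0 0 0 0; -1 0 0 0 0 0 0; -1 0 0 0 0 0 0"

```text
t: 10.5
ee_pos: [0.5175, 0.0626, 0.2527]
eef_rot: [-2.452, -1.963, 0.001]
ft_force: [-6.3, -0.1, 5.4]
gripper_width: 0.234
grasp_force: 34.9
```

```bash
python3 -c "
from h import *
rel([.5175,.0627,.2526])"
```

```text
t 10.5 pos [0.5175 0.0626 0.2527] tooly az -12.6 z [-0.001  0.    -1.   ] F [-6.3 -0.1  5.4] w 22.020157644977782 g 34.9093633890152
shift mm [ 0.1 -0.   0.1] q [-0.65  0.2   0.54  1.83 -0.11  1.14 -0.29]
```

It's fully restored, with pose and forces as before. Now the arc with the columns right.

>>> drive_tool --plan "-1 -4.6 0 7.0 0 0 0; -1 -4.5 0 7.2 0 0 0; -1 -4.0 0 7.4 0 0 0; -1 -3.8 0 7.5 0 0 0; -1 -3.3 0 7.7 0 0 0; -1 -3.1 0 7.8 0 0 0; -1 0 0 0 0 0 0; -1 0 0 0 0 0 0"

```text
t: 11.17
ee_pos: [0.5127, 0.0399, 0.208]
eef_rot: [-2.452, -1.963, 0.001]
ft_force: [-5.6, 0.0, 8.3]
gripper_width: 0.232
grasp_force: 35.0
```

```bash
cat >> h.py <<'E'
def ang():
    s=sense(); a=np.radians(12.5); p=s["ee_pos"]; y=(p[:2]-[.567,.205])@[np.sin(a),np.cos(a)]; z=p[2]+.019-.165
    print("y,z",y,z,"R",np.hypot(y,z),"theta",np.degrees(np.arctan2(z,-y)))
E
python3 -c "
from h import *
rel([.5175,.0627,.2526]);ang()"
```

```text
t 11.17 pos [0.5127 0.0399 0.208 ] tooly az -12.6 z [-0.001  0.    -1.   ] F [-5.6  0.   8.3] w 21.852846117325868 g 35.021724700927734
shift mm [ 23.3  -0.3 -44.6] q [-0.6   0.24  0.54  1.9  -0.14  1.04 -0.22]
y,z -0.17295725888852334 0.062010394152389625 R 0.1837375911052673 theta 19.724288093476844
```

>>> drive_tool --plan "-1 -2.7 0 8.0 0 0 0; -1 -2.3 0 8.1 0 0 0; -1 -1.8 0 8.2 0 0 0; -1 -1.6 0 8.3 0 0 0; -1 -1.2 0 8.3 0 0 0; -1 -0.8 0 8.4 0 0 0; -1 0 0 0 0 0 0; -1 0 0 0 0 0 0"

```text
t: 11.83
ee_pos: [0.5105, 0.0297, 0.1586]
eef_rot: [-2.452, -1.963, 0.001]
ft_force: [-5.0, -0.5, 7.4]
gripper_width: 0.236
grasp_force: 35.0
```

```bash
cat >> h.py <<'E'
def lev(n="scene"):
    f=grab_frame(n); X=cloud(f); a=np.radians(12.5); D=X[...,:2]-[.567,.205]
    u=D@[np.cos(a),-np.sin(a)]; v=D@[np.sin(a),np.cos(a)]
    m=(abs(u+.018)<.006)&(v<-.04)&(v>-.24)&(X[...,2]>.1)&(X[...,2]<.26)
    for b in np.arange(.05,.24,.01):
        s=m&(abs(v+b)<.005)
        if s.sum()>3: print(n,round(b,2),s.sum(),np.round(np.percentile(X[s][:,2],[10,50,90]),3))
    return f
E
python3 -c "
from h import *
rel([.5175,.0627,.2526]);ang();lev('top')"
```

```text
t 11.83 pos [0.5105 0.0297 0.1586] tooly az -12.6 z [-0.001  0.    -1.   ] F [-5.  -0.5  7.4] w 22.183602547907256 g 35.013611912727356
shift mm [ 33.8  -0.5 -94. ] q [-0.57  0.3   0.53  1.95 -0.19  0.94 -0.16]
y,z -0.18342308482264283 0.012594854195896177 R 0.18385499285597415 theta 3.928082614919632
```

>>> drive_tool --plan "-1 -0.2 0 5.5 0 0 0; -1 -0.1 0 5.5 0 0 0; -1 0 0 5.5 0 0 0; -1 0.2 0 5.5 0 0 0; -1 0.3 0 5.5 0 0 0; -1 0.5 0 5.5 0 0 0; -1 0 0 0 0 0 0; -1 0 0 0 0 0 0"

```text
t: 12.55
ee_pos: [0.5106, 0.0302, 0.1257]
eef_rot: [-2.452, -1.963, 0.001]
ft_force: [-5.8, -0.8, 7.9]
gripper_width: 0.234
grasp_force: 35.0
```

```bash
python3 -c "
from h import *
rel([.5175,.0627,.2526]);ang();lev('wrist');f=lev('scene')
cv2.imwrite('pics/s3.png',cv2.resize(f['color'][80:270,150:340,::-1],None,fx=3.1,fy=3.1,interpolation=2))"
```

```text
t 12.55 pos [0.5106 0.0302 0.1257] tooly az -12.6 z [-0.001 -0.    -1.   ] F [-5.8 -0.8  7.9] w 21.97459236979903 g 35.00814288854599
shift mm [  33.2   -0.5 -126.9] q [-0.55  0.35  0.52  1.98 -0.22  0.87 -0.13]
y,z -0.1828571719790854 -0.02032780217317018 R 0.18398359950109783 theta -6.343391684729401
wrist 0.05 270 [0.162 0.164 0.165]
wrist 0.06 690 [0.161 0.164 0.165]
wrist 0.07 639 [0.16  0.163 0.164]
wrist 0.08 619 [0.159 0.162 0.163]
wrist 0.09 568 [0.158 0.161 0.162]
wrist 0.1 508 [0.157 0.16  0.161]
wrist 0.11 480 [0.156 0.159 0.16 ]
wrist 0.12 442 [0.156 0.158 0.159]
wrist 0.13 414 [0.155 0.157 0.158]
wrist 0.14 479 [0.156 0.158 0.16 ]
wrist 0.15 458 [0.159 0.16  0.162]
wrist 0.16 3119 [0.16  0.241 0.259]
wrist 0.17 570 [0.157 0.159 0.251]
wrist 0.18 319 [0.156 0.157 0.158]
wrist 0.19 305 [0.155 0.156 0.157]
wrist 0.2 273 [0.154 0.155 0.156]
wrist 0.21 260 [0.153 0.154 0.155]
wrist 0.22 67 [0.152 0.153 0.154]
scene 0.07 5 [0.162 0.163 0.164]
scene 0.08 7 [0.161 0.163 0.164]
scene 0.09 12 [0.159 0.161 0.163]
scene 0.1 11 [0.158 0.16  0.161]
scene 0.11 10 [0.157 0.16  0.161]
scene 0.12 12 [0.156 0.158 0.159]
scene 0.13 10 [0.155 0.157 0.159]
scene 0.14 4 [0.158 0.16  0.161]
scene 0.15 16 [0.159 0.16  0.162]
scene 0.16 12 [0.158 0.159 0.161]
scene 0.17 19 [0.157 0.158 0.16 ]
scene 0.18 16 [0.156 0.157 0.158]
scene 0.19 17 [0.154 0.156 0.157]
scene 0.2 34 [0.154 0.249 0.254]
scene 0.21 47 [0.153 0.238 0.258]
scene 0.22 22 [0.15  0.153 0.155]
scene 0.23 42 [0.137 0.144 0.151]
```

View pics/s3.png

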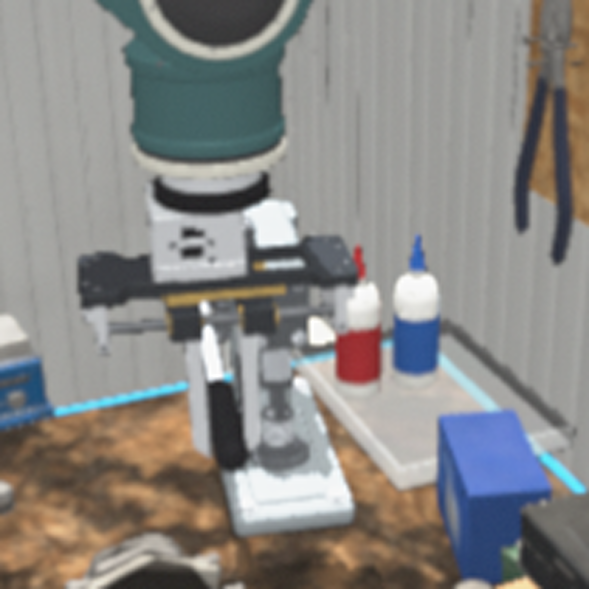

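The fingers hold the handle, and the lever slopes about 5.7–6.3° below level, which is about 0.71–0.72 rad and inside the fourth-click window. The knob is untouched since it was pushed home.

```bash
python3 -c "
from plant import *
print(hand_in())"
```

```text
the job is handed in; nothing more can be done
None
```

The job is handed in at about 12.7 s: the knob was pulled out, the lever sprang up to rest, the knob was pushed home, and the lever is at the fourth click (about 0.71 rad) and gripped at 35 N. One mistyped move pushed the held lever sideways (about 74 N at the wrist, undone at once), and I did not re-measure the loose parts at the end.

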